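# Open the dial lock of the carvers' tool chest and hand it up

### The arm

A 7-joint arm with a two-finger parallel gripper is mounted at the origin on the work surface. World frame = base frame: x ahead of the robot, y to its left, z up, the work surface at z = 0. Lengths are in m, angles in rad, forces in N, time in s.
With the tool pointing down it reaches from about 0.35 to 0.9 m from the base axis. Payload 8.1 kg.
Tool frame: the origin (TCP) lies at the very end of the fingers, on their centre line; the grasp point (between the pads) lies 19 mm behind it (arm.tcp_to_grasp is the z of the grasp point in the tool frame, in m); z points along the fingers, y is the line along which they close (so a half turn about z gives the same grasp; the last joint's range is limited). The gripper opens to 92 mm and grips with 3 to 60 N. Pads are 19 mm wide; open, the fingers measure 130 mm over their backs; the gripper's body (75 mm by 190 mm) begins 47 mm behind the grasp point.
Start: joints at [-1.363, 0.434, 0.025, 1.573, -0.012, 1.134, -0.075], TCP at [0.191, 0.595, 0.227] pointing down, gripper open.
Joint ranges: [-2.62, 2.62], [-0.44, 2.09], [-1.27, 1.32], [0.08, 2.57], [-1.32, 4.46], [0.12, 2], [-2.74, 2.74]. Speed limits (rad/s): [2.22, 2.22, 3.01, 3.01, 3.14, 3.14, 3.14].

### API

Orientations are given as a rotation vector (axis times angle).
In Python, from cell import readout, vision, sign_off, arm gives the robot as it stands. The module is installed in compiled form; this text tells all that it offers.
- The arm moves only by the shell command python3 -m creep 'ROWS' [FORCE]. ROWS is JSON, a list of rows, each a list of 5 numbers: the shift along the tool's x, y, z in units of 4 cm (1.0 is 4 cm), then the turn about the tool's z in units of 4 degrees (1.0 is 4 degrees), then the opening, from 0 (shut) to 1 (fully open). A call has 1 to 12 rows; each row shifts and turns the commanded pose from where the row before left it, along the tool's axes as they then stand; what a row does not reach is not made up. A row lasts 1/8 s, in which the tool goes at most 62.5 mm and 10.7 degrees, less where a joint would pass 70% of its speed; a pose out of reach is approached as far as the arm can. A call with a number of a shift or a turn outside -1 to 1 is refused whole. A call with a gripper value outside its range is refused whole. The fingers move at their own pace and stop on an object; FORCE is the grip in N (left out, the last holds). Time passes only in rows, so rows that do not move let the fingers close. It gives the time, the measured TCP pose, the force, the opening and the grip force at its end, in the units of the state.
- readout.observe(): the state, without advancing time (a new reading comes with each control period).
- vision.get_image(name): name is "side" or "top"; returns a dict with "pixels" (480x640x3 uint8, blue, green, red), "z_map" (480x640 float32, m along the optical axis (not along the pixel's ray), 0 where there is no reading), "camera_matrix" (3x3 intrinsics, pixels), "position" and "rotation" of the camera in the world. Camera axes: x right, y up, looking along -z (the intrinsics and any distortion apply to the point x, -y, -z); pixel columns grow to the right and rows downward; lengths in m; the calibration is good to about 2 mm. A picture is of the moment at which its call begins.
- sign_off(): hands the job in; it is judged then, once.
The state is a dict: "clock": time; "joints": joint angles; "dq": joint speeds; "joint_efforts": joint torques, N m; "position": TCP position; "ee_rot": TCP orientation; "force": force on the tool from outside, world axes, zero at the start; "ft_torque": the same for the moment, N m; "width": opening from 0.0 (shut) to 1.0 (fully open); "gripper_force": force on a finger pad.
Only numpy, scipy, OpenCV 4.12 (cv2) and the standard library are available. Lean on these libraries where they do the work, as an engineer would, in place of code of your own. Each camera call takes 0.05 s, during which the arm holds its last target. There are 200 camera calls.

### The job

The carvers' tool chest is locked by a steel lock lying in its hasp on the lid. Turn the lock's dial clockwise, click by click, until the ridge on it points straight at the pull tab and the dial rests in that notch, then pull the tab out as far as it goes and lift the lock, with its shackle still drawn, up off the staple. Finish while holding the lock in the gripper, level and still, with its underside at least 100 mm above the lid over the chest; leave the tools and carvings lying about where they are.

Things in the scene. Friction and masses are not known exactly. Their poses are not given: they have to be found in the camera images.
- seat (a point): Centre of the seat floor, 88 mm above the table and 3 mm above the lid (250 x 350 mm) of the fixed chest. A rim 8 mm high over that floor holds the lock with 1.5 mm play. x along the lock, away from the pull tab; z up. A staple (inverted U, 19 mm across y, 21.5 mm high over the floor) stands at x = +28 mm. All lock positions below are with the lock lying in this seat.
- lock_center (a point): Centre of the steel lock block, 19 mm above its underside. Block: x = -46 to +48 mm, 44 mm wide (y), 38 mm high; 0.45 to 0.75 kg in all. A window through it at x = 20 to 36 mm takes the staple; the shackle pin runs through the staple and keeps the lock down until drawn. x as the seat's. Grip it by its plain sides (y = +-22 mm) above the seat rim.
- lock: The same loose lock block; origin at the centre of its underside, which rests on the seat floor; same axes as lock_center.
- dial_grip (a point): On the axis of the round dial, half-way up. Dial 34 mm across, 20 mm high, standing on the lock's top face (38 mm above the underside), axis vertical at x = -10 mm, y = 0 of the lock. A ridge 3 mm high, 4 mm wide on its top runs from axis to rim, towards -x of this point, which turns with the dial.
- dial (a joint): Dial angle, rad, counter-clockwise from above positive. At 0 the ridge points at the pull tab: the opening notch. Rests in a notch every 0.628 rad; starts 1 to 4 notches counter-clockwise of 0, so turn clockwise. A click takes about 0.1 N m; let go, it settles in the nearest notch. The shackle is free only within about 0.15 rad of 0. Stops at +-3.1.
- tab (a point): Centre of the pull tab on the end of the shackle: an upright steel block 12 (x) x 16 (y) x 34 mm (z), from 6 to 40 mm above the lock's underside, at x = -64 mm of the lock when shut (12 mm clear of the lock's end). Pull it along -x.
- shackle (a joint): How far the straight shackle pin is drawn, m: 0 shut, 0.026 fully out at its stop, along -x of the lock. About 2 to 4 N of friction; stays where left. With the dial off its notch it is blocked after about 2 mm. Frees the staple when drawn 15 mm or more.
- chisel: Bystander, to be left alone: chisel with turned wooden handle, 210 mm long, lying on the chest lid beside the lock.
- gouge: Bystander, to be left alone: gouge with wooden handle, 230 mm long, lying on the table.
- skew: Bystander, to be left alone: narrow chisel with wooden handle, 220 mm long, lying on the table.
- rosette: Bystander, to be left alone: carved wooden flower, 72 mm across, 24 mm high, lying on the chest lid.
- stone: Bystander, to be left alone: sharpening stone 110 x 45 x 20 mm, lying on the chest lid.
- mallet: Bystander, to be left alone: iron-headed mallet with wooden handle, 260 mm long, 64 mm high, on the table.
- brush: Bystander, to be left alone: wooden bench brush, 190 mm long, on the table.
Not all that is in view belongs to the job. Of the things shaped like the lock, the bare steel one is meant.

How it is judged:
On the way, in this order (a step that is already met when the one before it is completed fails the run):
1. the dial rests in the opening notch while the lock lies in its seat with the shackle still shut (value of joint dial between -0.15 and 0.15 rad and value of joint shackle below 0.008 m and distance between lock and seat below 0.012 m), for 0.2 s.
2. the shackle is drawn out while the lock lies in its seat (value of joint shackle above 0.021 m and distance between lock and seat below 0.012 m), for 0.2 s.
At the end, for the whole second after the job is handed in: The lock is held in the fingers (contact force over 1 N) with its underside at least 97 mm above the seat floor (100 mm above the lid), within 0.3 rad of level, dial up, slower than 30 mm/s and 0.2 rad/s, shackle still drawn by 18 mm or more, and within 150 mm of the seat sideways (value of joint shackle above 0.018 m and z of lock in the frame of seat above 0.097 m and angle between lock's own z axis and vertical below 0.3 rad and contact force between lock and the fingers above 1 N and linear speed of lock below 0.03 m/s and angular speed of lock below 0.2 rad/s and horizontal distance between lock and seat below 0.15 m); the arm keeps its last pose, push and grip.
It fails at once if any of the tools and carvings lying about is moved by more than 40 mm (distance of any of chisel, gouge, skew, rosette, stone, mallet, brush from where it was at the start of the episode above 0.04 m).
It also fails if it takes over 72 s, if anything falls off the work surface, if the arm or the gripper's body presses on something with over 40 N, if the wrist force passes 120 N, or if a joint passes its speed limit or range.

## Working session

There is one attempt and no reset: what is moved stays moved. The work goes in short steps, Python scripts to look and compute and a shell command to move; the robot and the scene stay as the last step left them, time stands still between calls to the robot, and variables do not carry over. Pictures are saved under pics/ and viewed, at most 10 in all, crops included, and the job is handed in when it is done.

```bash
mkdir -p pics
cat > h.py <<'E'
import numpy as np, cv2
from scipy.spatial.transform import Rotation as R
from cell import readout, vision, sign_off, arm
def rot(im):
    r=np.array(im["rotation"],float)
    return r if r.shape==(3,3) else R.from_rotvec(r).as_matrix()
def cloud(im):
    K=np.array(im["camera_matrix"]);z=im["z_map"]
    v,u=np.mgrid[0:480,0:640]
    P=np.stack([(u-K[0,2])/K[0,0]*z,-(v-K[1,2])/K[1,1]*z,-z],-1)
    W=P@rot(im).T+np.array(im["position"]); W[z==0]=np.nan
    return W
E
python3 - <<'E'
from h import *
o=readout.observe();print(o['clock'],o['position'],o['ee_rot'],o['width'],arm.tcp_to_grasp)
for n in("top","side"):
    im=vision.get_image(n);cv2.imwrite(f"pics/{n}0.png",im["pixels"]);np.savez(f"{n}0.npz",**im)
    print(n,im["position"],np.round(rot(im),3),im["camera_matrix"])
E
```

```text
0.0 [0.19101504 0.59453041 0.22591518] [-4.86312619e-01 -3.10361154e+00  2.54511258e-03] 1.0018669098465942 -0.0188
top [ 0.40264695 -0.01995506  1.45689515] [[ 0.021  0.997 -0.076]
 [-1.     0.021  0.002]
 [ 0.003  0.076  0.997]] [[510.46145717   0.         317.83040094]
 [  0.         510.46145717 239.26307196]
 [  0.           0.           1.        ]]
side [ 0.3863942  -0.96459848  0.83553829] [[ 0.99   0.074 -0.117]
 [-0.138  0.583 -0.801]
 [ 0.008  0.809  0.587]] [[435.89079483   0.         322.50045646]
 [  0.         435.89079483 238.29811587]
 [  0.           0.           1.        ]]
```

View pics/top0.png

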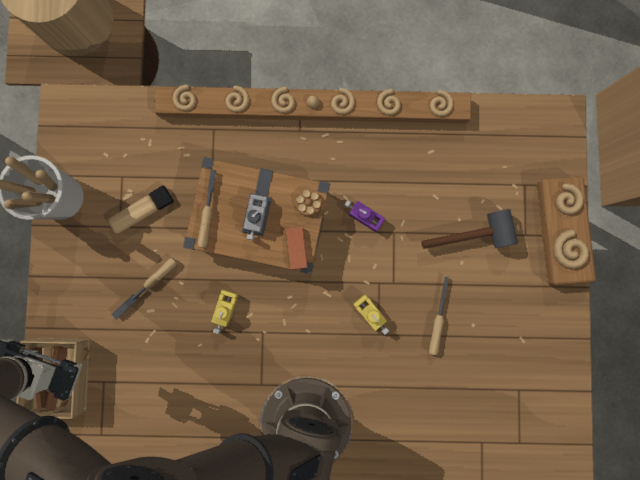

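View pics/side0.png

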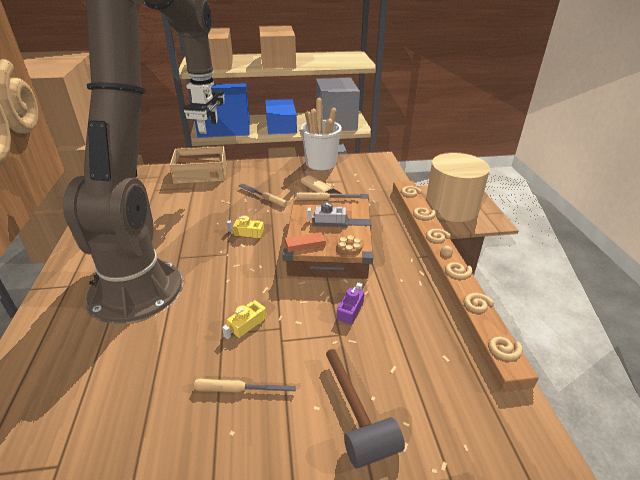

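Lock-shaped things in the top view are bare steel on the chest (257,214), yellow (225,312), yellow (372,314) and purple (367,216). I choose the steel one on the lid. Next I check it in a close crop and measure it.

Run:
```python
from h import *
im=dict(np.load("top0.npz"));W=cloud(im)
c=im["pixels"][180:250,225:330]
cv2.imwrite("pics/crop0.png",cv2.resize(c,None,fx=7.5,fy=7.5,interpolation=cv2.INTER_CUBIC))
w=W[180:250,235:285].reshape(-1,3);w=w[~np.isnan(w[:,2])]
print(np.histogram(w[:,2],bins=np.arange(.07,.17,.005)))
for lo,hi in((.12,.131),(.14,.16)):
    s=w[(w[:,2]>lo)&(w[:,2]<hi)];s2=s[:,:2].astype(np.float32)
    r=cv2.minAreaRect(s2*1000);print(len(s),s.mean(0),r)
d=w[(w[:,2]>.14)];print(cv2.minEnclosingCircle((d[:,:2]*1000).astype(np.float32)))
# full lid
a=W[150:280,180:335].reshape(-1,3);a=a[(a[:,2]>.08)&(a[:,2]<.09)];print(cv2.minAreaRect((a[:,:2]*1000).astype(np.float32)),np.median(a[:,2]))
np.set_printoptions(linewidth=250)
print((W[190:242,240:274,2]*1000)[::2,::2].astype(int))
```

```text
(array([   3,  117, 1216, 1189,  218,   81,   39,   22,   22,   31,  174,
        208,   35,    8,   49,   75,    6,    0,    0]), array([0.07 , 0.075, 0.08 , 0.085, 0.09 , 0.095, 0.1  , 0.105, 0.11 ,
       0.115, 0.12 , 0.125, 0.13 , 0.135, 0.14 , 0.145, 0.15 , 0.155,
       0.16 , 0.165]))
399 [0.56658616 0.14549799 0.12554656] ((559.7689819335938, 147.41683959960938), (44.697776794433594, 118.11288452148438), 79.57777404785156)
130 [0.56008892 0.14730534 0.14584359] ((560.1477661132812, 146.61764526367188), (30.92797088623047, 31.63058853149414), 89.48316955566406)
((560.084228515625, 147.358642578125), 16.879167556762695)
((571.7587890625, 145.79312133789062), (353.2857971191406, 255.13015747070312), 79.41548919677734) 0.08489658161400238
[[                  83                   81                   80                   85                   81                   80                   84                   90                   86                   87                   84
                    81                   88                   87                   88                   89       
[... 8427 characters left out ...]
                  128                  133                  122                   86                   81                   84                   80
                    83                   83                   84                   82                   90                   89]
 [                  83                   88                   82                   84                   81                   83                  100                   83                   81                   86                   86
                    81                   84                   86                   86                   91                   82]]<stdin>:14: RuntimeWarning: invalid value encountered in cast
```

View pics/crop0.png

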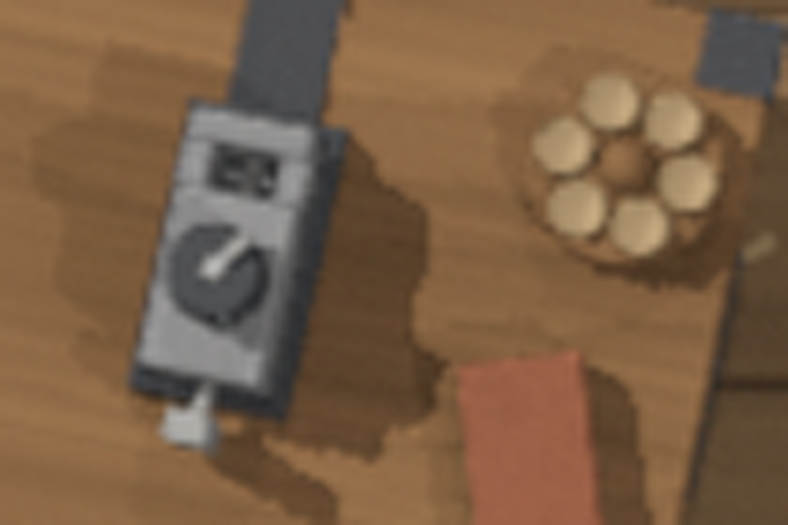

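The crop shows the bare steel lock in its seat. The dial is at crop (215,272), with its ridge pointing up-right to (247,240). The tab is at (190,425) and the staple window at (243,168). This matches the description.

In the world frame, lock x is at about -10.5°. The dial axis is at (0.560, 0.147) and the ridge is at about -44°, which makes the dial about +2.55 rad, or 4 notches. I need to turn it 144° clockwise.

First move: above the dial.

```bash
python3 -m creep '[[-1,-0.65,0,0,1],[-1,-0.65,0,0,1],[-1,-0.65,0,0,1],[-1,-0.65,0,0,1],[-1,-0.65,0,0,1],[-1,-0.65,0,0,1],[-1,-0.65,0,0,1],[-1,-0.65,0,0,1],[-1,-0.65,0,0,1],[-1,-0.65,0,0,1],[-1,-0.65,0,0,1],[-1,-0.65,0,0,0.8]]' 20
cat > st.py <<'E'
import sys
from h import *
np.set_printoptions(suppress=True,precision=4)
o=readout.observe();Rm=R.from_rotvec(o['ee_rot']).as_matrix();p=np.array(o['position'])
print('t',o['clock'],'p',p,'yawx',np.degrees(np.arctan2(Rm[1,0],Rm[0,0])),'j',np.array(o['joints']),'w',o['width'],'gf',o['gripper_force'],'F',np.array(o['force']),'tilt',Rm[:2,2])
if len(sys.argv)>3: print('units',Rm.T@(np.array([float(a) for a in sys.argv[1:4]])-p)/.04)
E
python3 st.py .560 .1474 .16
```

```text
clock: 1.6
position: [0.5533, 0.1499, 0.2265]
ee_rot: [-0.486, -3.103, 0.0]
force: [0.0, 0.5, -0.1]
width: 0.932
gripper_force: 0.0
t 1.6 p [0.5533 0.1499 0.2265] yawx 162.19918179650765 j [-0.534   0.3514  0.2381  1.7171 -0.0921  1.0844  0.9934] w 0.931703083003581 gf 0.0 F [ 0.0452  0.5282 -0.1347] tilt [-0.0004 -0.0001]
units [-0.1786 -0.0079  1.6623]
```

```bash
python3 -m creep '[[-0.18,0,0.6,0,0.6],[0,0,0.6,0,0.6],[0,0,0.6,0,0.6],[0,0,0.6,0,0.6],[0,0,0,0,0.6],[0,0,0,0,0.6]]' 25 && python3 st.py .560 .1474 .129
```

```text
clock: 2.35
position: [0.5599, 0.149, 0.1314]
ee_rot: [0.486, 3.103, 0.0]
force: [-0.3, -0.0, 0.0]
width: 0.601
gripper_force: 0.0
t 2.35 p [0.5599 0.149  0.1314] yawx 162.18497272736377 j [-0.5091  0.4588  0.218   1.814  -0.1244  0.8815  1.0261] w 0.6006512850566724 gf 0.0 F [-0.3364 -0.0361  0.0375] tilt [0.0005 0.0001]
units [-0.0149 -0.038   0.0598]
```

```bash
python3 -m creep '[[0,-0.04,0.05,0,0.3],[0,0,0,0,0],[0,0,0,0,0],[0,0,0,0,0],[0,0,0,1,0],[0,0,0,1,0],[0,0,0,1,0],[0,0,0,1,0],[0,0,0,1,0],[0,0,0,1,0],[0,0,0,1,0],[0,0,0,1,0]]' 30 && python3 st.py
```

```text
clock: 3.85
position: [0.5594, 0.1473, 0.1291]
ee_rot: [1.326, 2.847, 0.001]
force: [0.1, -0.8, 2.5]
width: 0.359
gripper_force: 30.0
t 3.85 p [0.5594 0.1473 0.1291] yawx 130.04178881247196 j [-0.6101  0.4709  0.3643  1.8277 -0.2112  0.8802  0.552 ] w 0.3593491823132112 gf 29.997584223747253 F [ 0.1318 -0.8088  2.4914] tilt [0.0007 0.0001]
```

```bash
python3 -m creep '[[0,0,0,1,0],[0,0,0,1,0],[0,0,0,1,0],[0,0,0,1,0],[0,0,0,1,0],[0,0,0,1,0],[0,0,0,1,0],[0,0,0,1,0],[0,0,0,1,0],[0,0,0,1,0],[0,0,0,1,0],[0,0,0,1,0]]' && python3 -m creep '[[0,0,0,1,0],[0,0,0,1,0],[0,0,0,1,0],[0,0,0,1,0],[0,0,0,1,0],[0,0,0,1,0],[0,0,0,1,0],[0,0,0,1,0],[0,0,0,1,0],[0,0,0,1,0],[0,0,0,1,0],[0,0,0,1,0]]' && python3 st.py
```

```text
clock: 5.35
position: [0.5598, 0.1476, 0.1291]
ee_rot: [2.369, 2.062, 0.002]
force: [0.6, -0.4, 1.4]
width: 0.361
gripper_force: 30.0
clock: 6.85
position: [0.5601, 0.1475, 0.1292]
ee_rot: [3.003, 0.92, 0.003]
force: [2.1, -1.1, 0.6]
width: 0.363
gripper_force: 30.0
t 6.85 p [0.5601 0.1475 0.1292] yawx 34.06885144887796 j [-0.9066  0.5667  0.824   1.8506 -0.5069  0.9458 -0.8304] w 0.3627558699498003 gf 29.995523393154144 F [ 2.0754 -1.1441  0.5633] tilt [0.0021 0.0001]
```

```bash
python3 -m creep '[[0,0,0,1,0],[0,0,0,1,0],[0,0,0,1,0],[0,0,0,1,0],[0,0,0,0,0],[0,0,0,0,0.6],[0,0,0,0,0.6],[0,0,0,0,0.6],[0,0,-0.8,0,0.6],[0,0,-0.8,0,0.6],[0,0,-0.8,0,0.6]]' && python3 -m creep '[[0,-1,0,0,0.6],[0,-1,0,0,0.6],[0,-1,0,0,0.6],[0,-1,0,0,0.6],[0,-1,0,0,0.6]]' && python3 st.py
python3 - <<'E'
from h import *
im=vision.get_image("top");np.savez("top1.npz",**im)
c=im["pixels"][185:250,225:300]
cv2.imwrite("pics/crop1.png",cv2.resize(c,None,fx=9,fy=9,interpolation=cv2.INTER_CUBIC))
E
```

```text
clock: 8.22
position: [0.5588, 0.1475, 0.2256]
ee_rot: [-3.102, -0.497, 0.001]
force: [0.7, 0.6, 0.2]
width: 0.603
gripper_force: 0.0
clock: 8.85
position: [0.4959, 0.3387, 0.2246]
ee_rot: [-3.102, -0.497, 0.001]
force: [0.1, 0.0, 1.0]
width: 0.602
gripper_force: 0.0
t 8.85 p [0.4959 0.3387 0.2246] yawx 18.21234124177387 j [-1.332   0.5399  0.9954  1.6902 -0.4853  1.1815 -1.4639] w 0.6015743511562567 gf 0.0 F [0.1141 0.0273 1.0364] tilt [-0.0004  0.0002]
```

View pics/crop1.png

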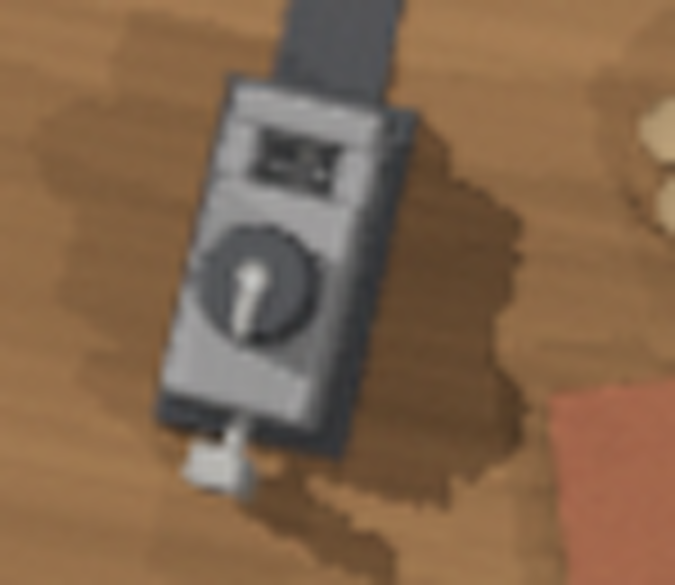

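The ridge, crop (255,270) to (240,335), points straight at the tab at (222,465), parallel to the lock's edges. The dial is in the opening notch. Next I turn the tool to the lock's axis and measure the tab.

```bash
python3 -m creep '[[0,0,0,1,0.5],[0,0,0,1,0.5],[0,0,0,1,0.5],[0,0,0,1,0.5],[0,0,0,1,0.5],[0,0,0,1,0.5],[0,0,0,1,0.5],[0,0,0,0.2,0.5]]' 30 && python3 st.py .507 .1573 .17
python3 - <<'E'
from h import *
W=cloud(dict(np.load("top1.npz"))).reshape(-1,3)
x=np.array([.9832,-.1822]);y=np.array([.1822,.9832])
d=W[:,:2]-[.5698,.1457];u=d@x;v=d@y
m=(u>-.085)&(u<-.05)&(abs(v)<.025)&(W[:,2]>.116)&(W[:,2]<.136)
print(m.sum(),u[m].min(),u[m].max(),v[m].min(),v[m].max(),W[m].mean(0))
m=(u>-.06)&(u<.06)&(abs(v)<.04)&(W[:,2]>.119)&(W[:,2]<.131)
print(cv2.minAreaRect((np.c_[u,v][m]*1000).astype(np.float32)))
m=(u>-.042)&(u<.044)&(abs(v)<.04)&(W[:,2]>.119)&(W[:,2]<.131)
print(v[m].min(),v[m].max())
E
```

```text
clock: 9.9
position: [0.4965, 0.3374, 0.2245]
ee_rot: [3.128, -0.291, -0.001]
force: [-0.2, -0.0, -0.0]
width: 0.5
gripper_force: 0.0
t 9.9 p [0.4965 0.3374 0.2245] yawx -10.614170084974747 j [-1.391   0.6025  1.1351  1.6948 -0.5776  1.225  -1.8729] w 0.5000974529529558 gf 0.0 F [-0.2165 -0.0007 -0.0017] tilt [-0.0004 -0.0003]
units [1.0881 4.3758 1.3641]
31 -0.06971331887214602 -0.057608259497524565 -0.005340158568237596 0.011111574802540616 [0.50740556 0.1592672  0.12762393]
((-5.659320831298828, 0.3214111328125), (44.070220947265625, 107.06482696533203), 88.29853820800781)
-0.022778010427597088 0.022825027891448364
```

```bash
python3 -m creep '[[0.22,0.87,0,0,0.5],[0.22,0.87,0,0,0.5],[0.22,0.87,0,0,0.5],[0.22,0.87,0,0,0.5],[0.22,0.87,0,0,0.5],[0,0,0.6,0,0.5],[0,0,0.6,0,0.5],[0,0,0,0,0.5],[0,0,0,0,0.5]]' 30 && python3 st.py .5072 .1585 .102
```

```text
clock: 11.02
position: [0.5083, 0.1582, 0.1775]
ee_rot: [-3.128, 0.29, -0.001]
force: [-0.5, 0.2, 1.1]
width: 0.501
gripper_force: 0.0
t 11.025 p [0.5083 0.1582 0.1775] yawx -10.586889093392484 j [-1.1683  0.5248  1.1196  1.9194 -0.5482  1.0454 -1.5667] w 0.5013196675868616 gf 0.0 F [-0.5374  0.2357  1.1276] tilt [0.0007 0.0001]
units [-0.0287 -0.0014  1.8874]
```

```bash
python3 -m creep '[[-0.03,0,0.5,0,0.5],[0,0,0.5,0,0.5],[0,0,0.5,0,0.5],[0,0,0.35,0,0.5],[0,0,0,0,0.5],[0,0,0,0,0],[0,0,0,0,0],[0,0,0,0,0],[0,0,0,0,0]]' 30 && python3 st.py .5072 .1585 .102
```

```text
clock: 12.15
position: [0.5068, 0.1586, 0.103]
ee_rot: [-3.128, 0.291, -0.001]
force: [-0.0, -0.4, 2.6]
width: 0.176
gripper_force: 30.0
t 12.15 p [0.5068 0.1586 0.103 ] yawx -10.617626449868597 j [-1.0874  0.61    1.0099  1.9978 -0.6644  0.9059 -1.4767] w 0.17631736044634805 gf 30.000508725643158 F [-0.0102 -0.4163  2.5919] tilt [0.0004 0.0003]
units [0.0106 0.0002 0.0249]
```

Opening is 0.176 × 92 = 16.2 mm, which is the tab's width. Now I pull along -x.

```bash
python3 -m creep '[[-0.1,0,0,0,0],[-0.1,0,0,0,0],[-0.1,0,0,0,0],[-0.1,0,0,0,0],[-0.1,0,0,0,0],[-0.1,0,0,0,0],[-0.06,0,0,0,0],[0,0,0,0,0],[0,0,0,0,0],[0,0,0,0,0]]' && python3 st.py .5072 .1585 .102
```

```text
clock: 13.4
position: [0.4806, 0.1636, 0.1028]
ee_rot: [-3.128, 0.29, 0.001]
force: [1.0, 0.6, 6.2]
width: 0.174
gripper_force: 30.0
t 13.4 p [0.4806 0.1636 0.1028] yawx -10.601842559808277 j [-1.1429  0.5801  1.0284  2.053  -0.6564  0.8787 -1.4952] w 0.17403762757795768 gf 30.000784993171692 F [1.     0.5856 6.2133] tilt [-0.0003  0.0004]
units [0.6762 0.0038 0.0194]
```

```bash
python3 -m creep '[[0,0,0,0,0.4],[0,0,0,0,0.4],[0,0,0,0,0.4],[0,0,-0.8,0,0.6],[0,0,-0.8,0,0.9],[0,0,-0.5,0,0.9],[0.75,0,0,0,0.9],[0.75,0,0,0,0.9],[0.75,0,0,0,0.9],[0,0,0,0,0.9],[0,0,0,0,0.9]]' 40 && python3 st.py .5698 .1457 .104
python3 - <<'E'
from h import *
im=vision.get_image("side")
c=im["pixels"][170:270,270:400]
cv2.imwrite("pics/side1.png",cv2.resize(c,None,fx=6,fy=6,interpolation=cv2.INTER_CUBIC))
E
```

```text
clock: 14.78
position: [0.5684, 0.1467, 0.1863]
ee_rot: [3.128, -0.291, -0.002]
force: [-0.9, 0.5, -0.4]
width: 0.9
gripper_force: 0.0
t 14.775 p [0.5684 0.1467 0.1863] yawx -10.639747882623741 j [-1.0292  0.5971  1.0694  1.7743 -0.5778  1.1255 -1.5257] w 0.9001707111316894 gf 0.0 F [-0.8941  0.4656 -0.4254] tilt [-0.0012 -0.0002]
units [0.0411 0.0162 2.0584]
```

View pics/side1.png

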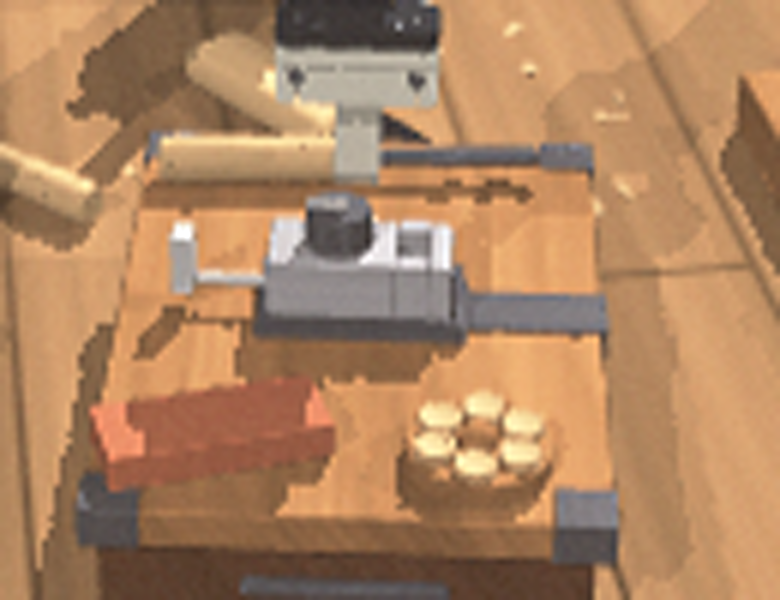

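The tab stands at crop (182,258), with about 38 mm of shaft showing, so the shackle is fully drawn. The lock is still seated. Now I grip its sides and lift.

```bash
python3 -m creep '[[0.04,0.02,0.5,0,0.9],[0,0,0.5,0,0.9],[0,0,0.5,0,0.9],[0,0,0.55,0,0.9],[0,0,0,0,0.9],[0,0,0,0,0.3],[0,0,0,0,0.3],[0,0,0,0,0.3],[0,0,0,0,0.3],[0,0,0,0,0.3]]' 45 && python3 st.py .5698 .1457 .104
```

```text
clock: 16.08
position: [0.5708, 0.1456, 0.105]
ee_rot: [-3.128, 0.291, -0.001]
force: [-0.1, -1.1, 3.4]
width: 0.472
gripper_force: 44.9
t 16.075 p [0.5708 0.1456 0.105 ] yawx -10.616485950482298 j [-0.9651  0.6842  0.9765  1.8523 -0.6813  0.9817 -1.4446] w 0.47202969734831757 gf 44.9314159154892 F [-0.0786 -1.1026  3.3895] tilt [0.0004 0.    ]
units [-0.0237  0.0028  0.0252]
```

Opening is 0.472 × 92 = 43.4 mm, which is the block's width. I lift about 125 mm straight up.

```bash
python3 -m creep '[[0,0,-0.15,0,0.3],[0,0,-0.25,0,0.3],[0,0,-0.3,0,0.3],[0,0,-0.4,0,0.3],[0,0,-0.4,0,0.3],[0,0,-0.4,0,0.3],[0,0,-0.4,0,0.3],[0,0,-0.4,0,0.3],[0,0,-0.3,0,0.3],[0,0,-0.2,0,0.3],[0,0,0,0,0.3],[0,0,0,0,0.3]]' && python3 st.py
python3 - <<'E'
from h import *
im=vision.get_image("side");np.savez("side2.npz",**im)
c=im["pixels"][110:270,250:420]
cv2.imwrite("pics/side2.png",cv2.resize(c,None,fx=3.7,fy=3.7,interpolation=cv2.INTER_CUBIC))
E
```

```text
clock: 17.58
position: [0.5703, 0.1458, 0.2322]
ee_rot: [3.128, -0.29, -0.001]
force: [0.0, 0.2, -5.2]
width: 0.473
gripper_force: 44.9
t 17.575 p [0.5703 0.1458 0.2322] yawx -10.608543548626875 j [-1.0517  0.5566  1.1095  1.7123 -0.5296  1.2113 -1.5629] w 0.47293431500238925 gf 44.92563486099243 F [ 0.0105  0.1981 -5.1858] tilt [-0.0008 -0.0002]
```

View pics/side2.png

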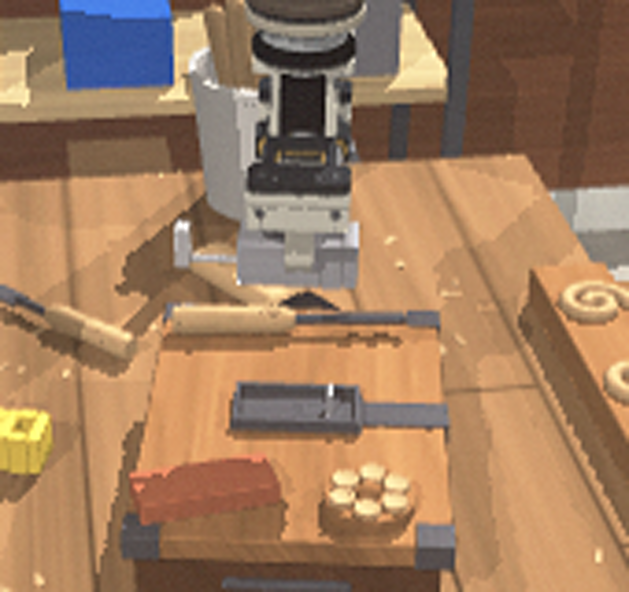

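The lock is held level at crop (298,258), with its shackle still drawn and the tab at (182,243). The seat below is empty, and the underside is 127 mm above its floor.

```bash
python3 -m creep '[[0,0,0,0,0.3],[0,0,0,0,0.3],[0,0,0,0,0.3]]' && python3 -c "
from cell import sign_off
print(sign_off())"
```

```text
clock: 18.0
position: [0.5706, 0.1457, 0.2326]
ee_rot: [3.128, -0.291, -0.0]
force: [-0.2, -0.2, -6.2]
width: 0.479
gripper_force: 44.9
the job is handed in; nothing more can be done
None
```

I turned the dial 4 notches clockwise to the opening notch, drew the shackle about 26 mm, and handed in at 18.0 s with the lock held level about 127 mm above the seat floor; no verdict came back.

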